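Run the gap stylus along a cold-plate seam

ROBOT

A 6-joint arm with a two-finger parallel gripper is mounted at the origin on the work surface. World frame = base frame: x ahead of the robot, y to its left, z up, the work surface at z = 0. Lengths are in m, angles in rad, forces in N, time in s.
With the tool pointing down it reaches from about 0.325 to 0.775 m from the base axis. Payload 5.5 kg.
Tool frame: the origin (TCP) lies between the finger pads, 19 mm behind the fingertips; this is the grasp point; z points along the fingers, y is the line along which they close (so a half turn about z gives the same grasp; the last joint's range is limited). The gripper opens to 85 mm and grips with 20 to 120 N. Pads are 22 mm wide; open, the fingers measure 114 mm over their backs; the gripper's body (76 mm by 85 mm) begins 54 mm behind the grasp point. The pads swing forward as they close: fully open they stand 13 mm farther back than shut.
Start: joints at [1.083, 0.091, 1.231, -0, 1.82, -0.057], TCP at [0.251, 0.545, 0.25] pointing down, gripper open.
Joint ranges: [-2.87, 2.87], [-0.86, 2.18], [0.17, 2.46], [-1.51, 4.65], [0.06, 2.69], [-2.65, 2.65]. Speed limits (rad/s): [2.57, 2.57, 3.01, 3.14, 3.14, 3.14].

INTERFACE

Orientations are given as a 3x3 rotation matrix whose columns are the frame's x, y, z axes.
In Python, from cell import env gives the robot as it stands.
- The arm moves only by the shell command python3 -m handwheel 'ROWS' [FORCE]. ROWS is JSON, a list of rows, each a list of 3 entries, a list of its own where there are three numbers: the turn, a rotation vector about the tool's x, y, z in rad, then the shift along the tool's x, y, z in cm, then the closure, from 0 (fully open) to 1 (shut). A call has 1 to 20 rows; each row shifts and turns the commanded pose from where the row before left it, along the tool's axes as they then stand; what a row does not reach is not made up. A row lasts 1/8 s, in which the tool goes at most 62.5 mm and 10.7 degrees, less where a joint would pass 70% of its speed; a pose out of reach is approached as far as the arm can. A call with a gripper value outside its range is refused whole. The fingers move at their own pace and stop on an object; FORCE is the grip in N (left out, the last holds). Time passes only in rows, so rows that do not move let the fingers close. It gives the time, the measured TCP pose, the force, the opening and the grip force at its end, in the units of the state.
- env.state(): the state, without advancing time (a new reading comes with each control period).
- env.camera(name): name is "scene" or "side" or "wrist"; returns (picture, depth): 420x560x3 uint8, red, green, blue; 420x560 float32, m along the optical axis (not along the pixel's ray), 0 where there is no reading.
- env.camera_params(name): a dict with "fx", "fy", "cx", "cy" (pixels), "world_from_camera" (4x4, takes a point from camera to world coordinates). Camera axes: x right, y up, looking along -z (the intrinsics and any distortion apply to the point x, -y, -z); pixel columns grow to the right and rows downward; lengths in m; the calibration is good to about 2 mm. A picture is of the moment at which its call begins: read the wrist's pose just before it. camera_params takes no time and is no camera call; for the wrist camera it gives the pose at the moment of the call.
- env.job_done(): hands the job in; it is judged then, once.
The state is a dict: "t": time; "joints": joint angles; "qvel": joint speeds; "effort": joint torques, N m; "eef_pos": TCP position; "orientation": TCP orientation; "ft_force": force on the tool from outside, world axes, zero at the start; "wrist_torque": the same for the moment, N m; "grip_width": opening from 0.0 (shut) to 1.0 (fully open); "finger_force": force on a finger pad.
Only numpy, scipy, OpenCV 4.12 (cv2) and the standard library are available. Lean on these libraries where they do the work, as an engineer would, in place of code of your own. Each camera call takes 0.05 s, during which the arm holds its last target. There are 200 camera calls.

TASK

Check the seam between the two aluminium plates with the gap stylus: lift the stylus out of its dock, stand it in the open rest, let go, and take it again across the other pair of handle faces. Then lower its blade fully into the seam at the open end and guide it slowly (no faster than 5 cm/s) along the seam, without lifting it, right up to the stop at the far end; leave it standing there with its blade down in the seam, and let go. Do not disturb anything else on the bench.

Things in the scene. Friction and masses are not known exactly. Their poses are not given: they have to be found in the camera images.
- stylus: Gap stylus, about 0.12 kg, upright in the dock: square black handle 26 x 26 mm, steel shoulder of the same outline under it, thin steel blade below. Blade 24 mm long (own x), 5 mm thick (own y). Origin: middle of the blade's lower edge; own z up: blade 0-16 mm, shoulder underside at 16, handle 22-80 mm (top). A thin rib on top runs along the blade. A half turn about z makes no difference.
- stylus_grip (a point): Middle of the stylus's handle, on its axis, 56 mm above its origin: a good height for the TCP when gripping. All four faces are 26 mm apart.
- dock: Fixed aluminium plinth 60 x 60 x 26 mm; slot along own x, 10 mm wide, 20 mm deep, open-ended; the stylus stands in it lengthwise, shoulder on the plinth. Two upright cheeks (5 mm thick, 24 mm wide in y, tops 94 mm above the table) have their inner faces at own x = +-16 mm, so the handle can be gripped only across own y. Origin: centre of underside, on the table; z up.
- rest: Fixed open rest: the same 60 x 60 x 26 mm aluminium plinth with the same slot along own x (10 mm wide, 20 mm deep, open-ended), but no cheeks: the handle can be gripped from any side. Origin: centre of underside, on the table; z up. Dock and rest stand on either side of the carrier; which is left and which right varies.
- rest_slot (a point): Centre of the rest's slot at the level of the plinth's top, 26 mm above the table. The standing stylus, shoulder on the plinth and blade along the slot, has its origin 16 mm below this point.
- carrier: Fixed green board 190 x 160 x 12 mm with two aluminium plates, tops 32 mm above the table, parted by a straight seam along own x at own y = 0: 9 mm wide, 20 mm deep, so the blade enters only lengthwise. Open end at own x = -85 mm (towards the robot); a dark stop closes the far end, its face at +73 mm, its top level with the plates. Origin: centre of underside, on the table; z up.
- corridor (a point): On the carrier, above the seam's middle, 96 mm above the table: top of the corridor, 42 mm wide, between upright green cards and copper fins (64 mm tall above the plates, own x -70 to +80 mm). In it the handle can be held only with the fingers closing along the seam. Beyond both ends it is open.
- seam_start (a point): On the seam's middle line, level with the plates' tops (32 mm above the table), 20 mm inside the open end: the stylus's axis goes here when its blade is lowered in. With the shoulder on the plates its origin is 16 mm below this level.
- seam_end (a point): On the seam's middle line, level with the plates' tops, 126 mm from seam_start: the stylus's axis is here when the blade's front end touches the stop.
- screwdriver: Bystander: a screwdriver with a black handle, 180 mm long, lying to one side. Origin: within its length.
- module: Bystander: a loose green memory board, 133 x 30 x 6 mm, lying flat between the base and the carrier. Origin: centre of its underside.
- chip: Bystander: a small square chip on a green board, 40 x 40 x 9 mm, lying flat. Origin: centre of its underside.
- heatsink: Bystander: a small plain aluminium finned heat sink, 44 x 44 x 26 mm. Origin: centre of its underside.
- jar: Bystander: a white screw-top jar, 56 mm across, 75 mm tall. Origin: centre of its underside.
- fan: Bystander: a square black fan, 60 x 60 x 27 mm, lying flat. Origin: centre of its underside.
- tray: Bystander: a small open grey tray, 90 x 60 x 30 mm. Origin: centre of its underside.
Not all that is in view belongs to the job. Leave any red or yellow look-alike of the stylus alone.

How it is judged:
By the outcome, as a careful person would: the job done as asked, in the order asked, and still so for the second after the job is handed in, with the robot touching nothing.
It also fails if it takes over 72 s, if anything falls off the work surface, if the arm or the gripper's body presses on something with over 40 N, if the wrist force passes 120 N, or if a joint passes its speed limit or range.

## Working session

There is one attempt and no reset: what is moved stays moved. The work goes in short steps, Python scripts to look and compute and a shell command to move; the robot and the scene stay as the last step left them, time stands still between calls to the robot, and variables do not carry over. Pictures are saved under pics/ and viewed, at most 10 in all, crops included, and the job is handed in when it is done.

```bash
ls; mkdir -p pics
python3 - <<'E'
from cell import env
import cv2,numpy as np
np.set_printoptions(precision=4,suppress=True)
ims=[]
for n in("scene","side"):
    p,d=env.camera(n); cv2.imwrite(f"pics/{n}0.png",p[:,:,::-1]); np.save(f"pics/{n}0.npy",d)
    c=env.camera_params(n); print(n,c)
print(env.state())
E
```

```text
pics
scene {'fx': 394.0171267688535, 'fy': 394.0171267688535, 'cx': 279.0642431587543, 'cy': 210.55341974409293, 'world_from_camera': array([[-0.7241, -0.3978,  0.5635,  1.1163],
       [ 0.6895, -0.4376,  0.5771,  0.6091],
       [ 0.017 ,  0.8064,  0.5911,  0.7128],
       [ 0.    ,  0.    ,  0.    ,  1.    ]])}
side {'fx': 509.2106017196194, 'fy': 509.2106017196194, 'cx': 280.44818313548916, 'cy': 207.29500938611193, 'world_from_camera': array([[ 0.9578,  0.1496, -0.2455,  0.1627],
       [-0.2871,  0.546 , -0.7871, -1.0845],
       [ 0.0163,  0.8243,  0.5659,  0.8674],
       [ 0.    ,  0.    ,  0.    ,  1.    ]])}
{'t': 0.1, 'joints': array([ 1.0832,  0.0918,  1.2317, -0.    ,  1.8198, -0.0567]), 'qvel': array([-0.0005, -0.0011, -0.0034, -0.0007,  0.0011, -0.0005]), 'effort': array([  0.0028, -46.0215, -41.9221,  -0.0001,   0.0106,  -0.    ]), 'eef_pos': array([0.2505, 0.545 , 0.249 ]), 'orientation': array([[-0.9086,  0.4176, -0.0008],
       [ 0.4176,  0.9086, -0.0016],
       [ 0.0001, -0.0017, -1.    ]]), 'ft_force': array([ 0.3994,  0.0829, -0.6286]), 'wrist_torque': array([ 0.022 , -0.0334, -0.014 ]), 'finger_force': 0.0, 'grip_width': 1.00229031438876}
```

View pics/scene0.png

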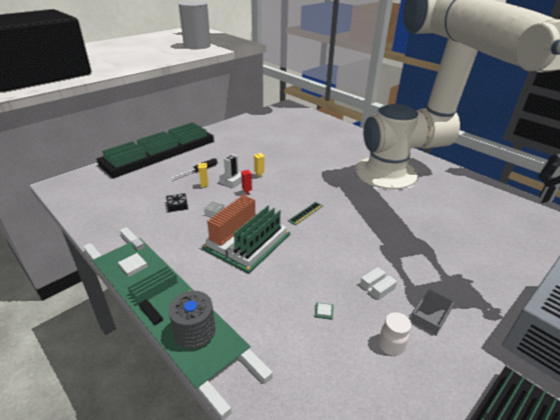

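View pics/side0.png

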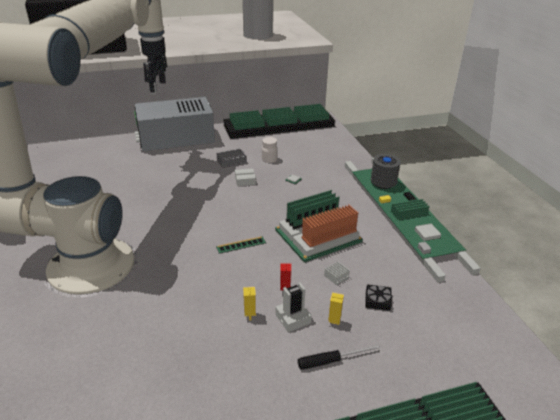

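The scene view shows the dock with the black stylus at (231,170), yellow look-alikes at (203,175) and (259,163), and a red one at (247,181). The carrier is at (247,240) and the rest at (378,283). In the side view the dock is at (293,305), the rest at (245,177) and the carrier at (318,230).

```bash
cat > h.py <<'E'
from cell import env
import cv2,numpy as np
np.set_printoptions(precision=4,suppress=True)
def cloud(c,d):
    v,u=np.mgrid[:420,:560]
    P=np.stack([(u-c['cx'])/c['fx']*d,-(v-c['cy'])/c['fy']*d,-d],-1)
    T=c['world_from_camera']; W=P@T[:3,:3].T+T[:3,3]; W[d==0]=np.nan; return W
def onplane(c,uv,z):
    uv=np.atleast_2d(uv).astype(float); T=c['world_from_camera']
    r=np.stack([(uv[:,0]-c['cx'])/c['fx'],-(uv[:,1]-c['cy'])/c['fy'],-np.ones(len(uv))],-1)@T[:3,:3].T
    return T[:3,3]+r*((z-T[2,3])/r[:,2])[:,None]
def project(c,X):
    T=c['world_from_camera']; q=(np.atleast_2d(X)-T[:3,3])@T[:3,:3]
    return np.stack([c['cx']+c['fx']*q[:,0]/-q[:,2],c['cy']-c['fy']*q[:,1]/-q[:,2]],-1)
E
python3 - <<'E'
from h import *
for n,pts in(("scene",dict(sty=(231,158),dock=(231,183),rest=(372,277),car=(228,256),chip=(324,311),yl=(203,170),yr=(259,158),red=(247,175))),("side",dict(sty=(295,290),dock=(295,322),rest=(246,174),car=(320,243),chip=(293,180),yl=(250,292),yr=(337,298),red=(286,268)))):
    c=env.camera_params(n); W=cloud(c,np.load(f"pics/{n}0.npy"))
    for k,(u,v) in pts.items(): print(n,k,W[v,u])
    # region cloud extents
c=env.camera_params("wrist"); print(c); print(cloud(env.camera_params("wrist"),np.ones((420,560)))[210,280])
p,d=env.camera("wrist"); cv2.imwrite("pics/w0.png",p[:,:,::-1])
E
```

```text
scene sty [ 0.4378 -0.3154  0.089 ]
scene dock [ 0.4623 -0.2906  0.0148]
scene rest [0.483  0.2857 0.0264]
scene car [ 0.6837 -0.0198  0.0122]
scene chip [0.6348 0.267  0.0103]
scene yl [ 0.5319 -0.3409  0.0696]
scene yr [ 0.3565 -0.27    0.0779]
scene red [ 0.455  -0.2142  0.0768]
side sty [ 0.4393 -0.3167  0.0895]
side dock [ 0.4317 -0.3469  0.0228]
side rest [0.4767 0.3036 0.0218]
side car [ 0.5767 -0.1125  0.0348]
side chip [0.6191 0.2483 0.009 ]
side yl [ 0.3452 -0.2874  0.081 ]
side yr [ 0.524  -0.3537  0.0778]
side red [ 0.4448 -0.2328  0.0809]
{'fx': 364.7181575493032, 'fy': 364.7181575493032, 'cx': 280.1854221804785, 'cy': 199.1699388382803, 'world_from_camera': array([[ 0.4181, -0.8604, -0.2914,  0.1754],
       [ 0.9084,  0.3951,  0.1368,  0.5795],
       [-0.0026, -0.3219,  0.9468,  0.3718],
       [ 0.    ,  0.    ,  0.    ,  1.    ]])}
[ 0.4921  0.4305 -0.5655]
```

```bash
python3 -m handwheel '[[[0,0,0],[-5.2,-2.3,0],0],[[0,0,0],[-5.2,-2.3,0],0],[[0,0,0],[-5.2,-2.3,0],0],[[0,0,0],[-5.2,-2.3,0],0],[[0,0,0],[-5.2,-2.3,0],0],[[0,0,0],[-5.2,-2.3,0],0],[[0,0,0],[0,0,0],0],[[0,0,0],[0,0,0],0]]'
cat > look.py <<'E'
import sys
from h import *
n=sys.argv[1]; c=env.camera_params("wrist"); p,d=env.camera("wrist")
cv2.imwrite(f"pics/{n}.png",p[:,:,::-1]); np.save(f"pics/{n}.npy",d); np.save(f"pics/{n}_c.npy",c,allow_pickle=True)
E
python3 look.py w1
```

```text
t: 1.15
eef_pos: [0.4762, 0.2897, 0.2497]
orientation: [[-0.908, 0.418, -0.001], [0.418, 0.908, 0.0], [0.001, -0.0, -1.0]]
ft_force: [-0.3, -0.1, -0.2]
grip_width: 1.002
finger_force: 0.0
```

View pics/w1.png

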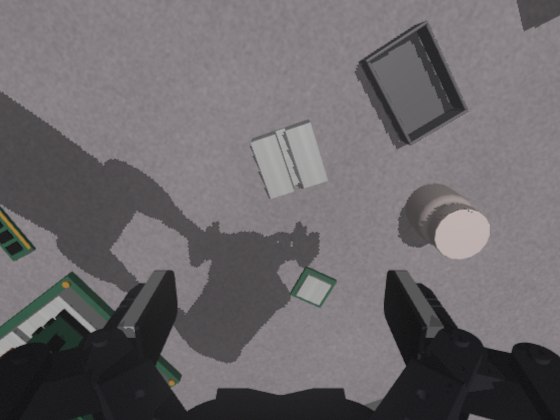

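The wrist view shows the rest at (289,160) with its slot running from about (281,130) to (294,190). The chip is at (314,287), the tray at (415,85) and the jar at (455,225).

```bash
cat >> h.py <<'E'
def load(n): 
    return cv2.imread(f"pics/{n}.png"),np.load(f"pics/{n}.npy"),np.load(f"pics/{n}_c.npy",allow_pickle=True).item()
def rect(P):
    (cx,cy),(w,h),a=cv2.minAreaRect((P[:,:2]*1000).astype(np.float32)); return cx,cy,w,h,a
E
python3 - <<'E'
from h import *
im,d,c=load("w1"); W=cloud(c,d)
m=np.zeros(d.shape,bool); m[100:215,235:345]=1
print("table z",np.nanmedian(W[230:250,340:380,2]))
t=m&(W[...,2]>.02); print("rest top z",np.nanmedian(W[t][:,2]),rect(W[t]))
g=cv2.cvtColor(im,cv2.COLOR_BGR2GRAY)
for r in(132,145,160,175,188): print(r,g[r,250:330:2], (W[r,270:306:2,2]*1000).round())
for n in("scene","side"):
    c=env.camera_params(n); W=cloud(c,np.load(f"pics/{n}0.npy"))
    z=W[...,2];x=W[...,0];y=W[...,1]
    a=(abs(x-.44)<.05)&(abs(y+.32)<.05)
    print(n,"dock plinth",rect(W[a&(z>.015)&(z<.035)]),"top",rect(W[a&(z>.085)&(z<.12)]))
    b=(abs(x-.58)<.2)&(abs(y+.05)<.15)
    print(n,"carrier",rect(W[b&(z>.007)&(z<.11)]),"cards",rect(W[b&(z>.08)&(z<.12)]))
E
```

```text
table z -0.0008397067994725949
rest top z 0.025069144565897317 (476.978515625, 298.83282470703125, 60.07572555541992, 60.45888137817383, 83.8682632446289)
132 [136 134 135 134 134 133 129 130 130 123 103  97  95 161 168 167 156  98
 162 165 166 166 164 164 167 173 172 171 168 166 169 162 132 135 135 129
 128 133 130 130] [-2.  4. 10.  6.  6.  6.  5.  4. 24. 26. 24. 25. 25. 26. 25. 26. 26. 25.]
145 [121 165 163 165 164 163 164 165 171 170 168 165 164 165 148 135 165 164
 147  98 159 164 165 165 164 165 166 170 171 168 165 165 167 161 134 133
 134 134 129 133] [25. 24. 25. 24. 25.  4.  5.  5.  6.  6. 26. 25. 25. 25. 26. 25. 23. 25.]
160 [132 129 115 112 163 163 164 162 162 164 167 169 168 166 164 164 163 113
 163 163 162  98 121 163 164 165 164 164 164 167 168 169 166 164 165 163
 141 133 131 129] [25. 27. 25. 25. 26. 25. 24. 20.  5.  6.  5.  6.  4. 25. 25. 24. 25. 25.]
175 [131 130 130 128 131  84 130 161 162 163 162 162 163 166 168 166 163 162
 162 150 129 160 161 118  99 156 161 164 162 162 162 164 167 167 166 163
 162 161 146 127] [24. 25. 24. 25. 25. 24. 26. 26. 24. 25.  5.  4.  6
[... 422 characters left out ...]
75, 43.27894592285156, 29.34597396850586, 11.481788635253906)
scene carrier (555.27197265625, -89.342041015625, 308.8030700683594, 238.69937133789062, 12.71639633178711) cards (607.676513671875, -40.198394775390625, 150.61083984375, 132.4371795654297, 11.460955619812012)
side dock plinth (437.3050842285156, -316.7010498046875, 63.168006896972656, 61.970741271972656, 10.482150077819824) top (437.1173095703125, -316.4931640625, 43.1174430847168, 29.554786682128906, 10.181772232055664)
side carrier (553.514892578125, -88.42425537109375, 292.1639404296875, 242.61520385742188, 18.795557022094727) cards (605.07666015625, -40.480194091796875, 149.4114227294922, 136.449462890625, 12.043683052062988)
```

```bash
python3 -m handwheel '[[[0,0,0],[-3.65,-4.55,0],0],[[0,0,0],[-3.65,-4.55,0],0],[[0,0,0],[-3.65,-4.55,0],0],[[0,0,0],[-3.65,-4.55,0],0],[[0,0,0],[-3.65,-4.55,0],0],[[0,0,0],[-3.65,-4.55,0],0],[[0,0,-0.157],[0,0,0],0],[[0,0,-0.157],[0,0,0],0],[[0,0,-0.157],[0,0,0],0],[[0,0,-0.157],[0,0,0],0],[[0,0,0],[0,0,0],0],[[0,0,0],[0,0,0],0]]' 
python3 look.py w2
```

```text
t: 2.7
eef_pos: [0.5614, -0.049, 0.25]
orientation: [[-0.981, -0.195, -0.0], [-0.195, 0.981, 0.0], [0.0, 0.0, -1.0]]
ft_force: [0.3, -0.0, 0.8]
grip_width: 0.996
finger_force: 0.0
```

View pics/w2.png

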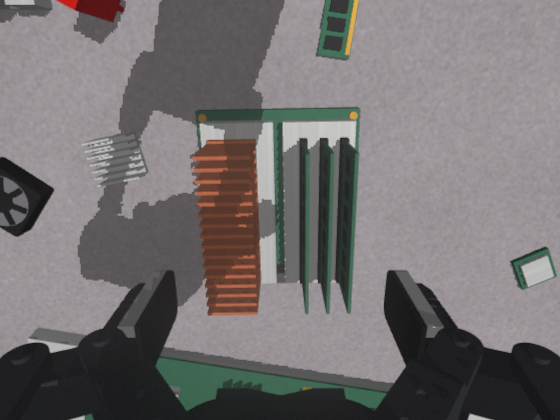

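The wrist view shows the seam at columns 275–284, from its open end at row 122 to the dark stop near row 265. The fins are left of it and the cards right.

```bash
cat >> h.py <<'E'
def slotfit(c,W,rows,cols,ztop,zlo,axis=1):
    """edges of a low band between two high ones, per row; cast on plane ztop; fit middle line"""
    L=[];R=[]
    for r in rows:
        z=W[r,cols[0]:cols[1],2]; lo=np.where(z<zlo)[0]
        if len(lo)<2: continue
        s=max(np.split(lo,np.where(np.diff(lo)>1)[0]+1),key=len)
        L.append((cols[0]+s[0]-.5,r)); R.append((cols[0]+s[-1]+.5,r))
    out=[]
    for E in(L,R):
        P=onplane(c,E,ztop)[:,:2]; 
        for _ in range(3):
            vx,vy,x0,y0=cv2.fitLine((P*1000).astype(np.float32),cv2.DIST_HUBER,0,.01,.01).ravel()
            res=(P*1000-[x0,y0])@[-vy,vx]; P=P[abs(res)<2.5]
        out.append((np.degrees(np.arctan2(vy,vx)),x0,y0,len(P)))
    return out
E
python3 - <<'E'
from h import *
im,d,c=load("w2"); W=cloud(c,d)
print("plates z",np.nanmedian(W[130:138,210:260,2]),np.nanmedian(W[130:138,290:340,2]),"seam z",np.nanmedian(W[130:230,277:282,2]),"table",np.nanmedian(W[170:230,420:480,2]))
for o in slotfit(c,W,range(126,262),(262,296),.032,.024): print(o)
g=cv2.cvtColor(im,cv2.COLOR_BGR2GRAY)
for r in(130,150,180,220,250): print(r,g[r,266:292],(W[r,266:292,2]*1000).round())
print("col279",[(r,g[r,279:283].mean().round(),(np.nanmedian(W[r,278:283,2])*1000).round()) for r in list(range(106,130,2))+list(range(250,292,2))])
z=W[...,2];x=W[...,0];y=W[...,1]
b=(abs(x-.6)<.15)&(abs(y+.04)<.11)
print("cards",rect(W[b&(z>.08)&(z<.12)]),"board",rect(W[b&(z>.008)&(z<.016)]))
print(onplane(c,[(281,122),(281,110)],.032), onplane(c,[(197,109),(358,108)],.012))
im,d,c=load("w1"); W=cloud(c,d)
for o in slotfit(c,W,range(136,184),(262,310),.0255,.016): print("rest",o)
E
```

```text
plates z 0.031138135358108887 0.030960296803661913 seam z 0.011114333690954159 table -0.0011900724406334606
(np.float32(12.103987), np.float32(579.81335), np.float32(-51.81053), 135)
(np.float32(12.278743), np.float32(588.9007), np.float32(-40.86477), 136)
130 [191 194 199 200 198 197 181 132  96  96  90  78  74  64  65  65 128 197
 195 193 192 195 196 194 193 194] [32. 31. 31. 32. 30. 31. 30. 25. 11. 11. 10. 11. 11. 10. 13. 11. 12. 30.
 32. 31. 31. 31. 30. 30. 32. 31.]
150 [189 191 195 197 198 194 186 149  93  96  90  72  65  65  64  65 107 169
 191 190 170 111 112 110 111 111] [31. 32. 31. 30. 31. 32. 31. 30. 11. 10. 12. 12. 11. 11. 12.  9. 12. 31.
 30. 31. 32. 31. nan 32. 31. 32.]
180 [188 187 189 192 192 191 189 175 129  96  90  76  73  63  63  64  67  86
 109 110 109 109 110 110 110 109] [31. 32. 32. 32. 31. 31. 30. 32. 30. 12. nan 11. 12. 11. 11. 12. 10. 10.
 30. 32. 32. 30. 31. 32. 32. 31.]
220 [107 107 109 108 110 108 108 106 101  82  61  60  60  61  60  61  59  81
 110 107 107 106 106 108 108 107] [32. 32. 31. 31. 32. nan 32. 31. 32. 31. 12. 11. 11. 11. 10. 11. 12. 10.
 31. 
[... 1457 characters left out ...]
)), (282, np.float64(102.0), np.float64(31.0)), (284, np.float64(152.0), np.float64(-0.0)), (286, np.float64(153.0), np.float64(-0.0)), (288, np.float64(152.0), np.float64(-1.0)), (290, np.float64(152.0), np.float64(-1.0))]
cards (609.4865112304688, -42.50982666015625, 147.09097290039062, 129.44273376464844, 12.191069602966309) board (593.6290283203125, -44.35609436035156, 168.8341827392578, 160.2093963623047, 12.204377174377441)
[[ 0.5201 -0.057   0.032 ]
 [ 0.5095 -0.0591  0.032 ]] [[ 0.526  -0.1384  0.012 ]
 [ 0.495   0.0136  0.012 ]]
rest (np.float32(-6.06014), np.float32(471.95932), np.float32(294.93692), 46)
rest (np.float32(-6.230169), np.float32(476.11374), np.float32(303.97778), 47)
```

```bash
python3 -m handwheel '[[[0,0,0],[3.6,-4.7,0],0],[[0,0,0],[3.6,-4.7,0],0],[[0,0,0],[3.6,-4.7,0],0],[[0,0,0],[3.6,-4.7,0],0],[[0,0,0],[3.6,-4.7,0],0],[[0,0,0],[0,0,0],0],[[0,0,0],[0,0,0],0]]' 
python3 look.py w3
```

```text
t: 3.62
eef_pos: [0.4311, -0.3154, 0.25]
orientation: [[-0.981, -0.195, 0.0], [-0.195, 0.981, 0.001], [-0.0, 0.001, -1.0]]
ft_force: [-0.4, 0.8, -0.1]
grip_width: 1.001
finger_force: 0.0
```

View pics/w3.png

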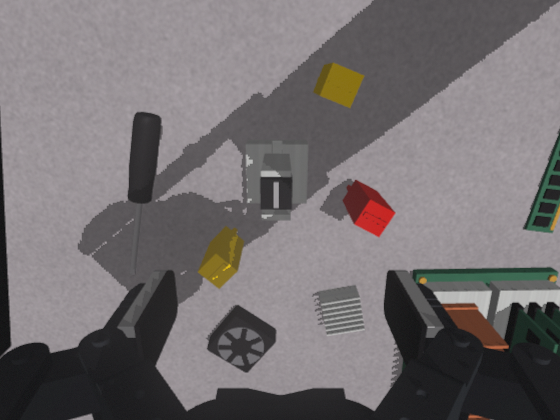

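The wrist view shows the stylus top at (277,193) between the dock's cheeks, with its rib vertical in the image. The red look-alike is at (368,208) and the yellow ones at (340,85) and (222,257), all clear of the dock.

Run:
```python
from h import *
im,d,c=load("w3"); W=cloud(c,d); z=W[...,2]
m=np.zeros(d.shape,bool); m[140:225,235:320]=1
k=m&(z>.081); print("tops",rect(W[k]),np.nanmedian(z[k]))
g=cv2.cvtColor(im,cv2.COLOR_BGR2GRAY)
s=m&(z>.075)&(g<60); n,l,st,ce=cv2.connectedComponentsWithStats(s.astype(np.uint8)); i=1+st[1:,4].argmax()
print("handle",rect(W[l==i]),np.nanmedian(z[l==i]),st[i])
p=m&(z>.018)&(z<.032); print("plinth",rect(W[p]),np.nanmedian(z[p]))
for r in range(172,216,4): print(r,g[r,254:300:2],(z[r,254:300:2]*1000).round())
red=(im[...,2]>150)&(im[...,1]<60)&(z>.02); print("red",rect(W[red]),W[red][:,2].max(), W[red][:,1].min())
for n in("scene","side"):
    c2=env.camera_params(n); W2=cloud(c2,np.load(f"pics/{n}0.npy")); I=cv2.imread(f"pics/{n}0.png"); uv=project(c2,[.4379,-.3155,.09])[0]; print(n,uv)
    v,u=uv[::-1].astype(int); q=W2[v-12:v+12,u-12:u+12].reshape(-1,3); gg=cv2.cvtColor(I,6)[v-12:v+12,u-12:u+12].ravel(); q=q[(q[:,2]>.083)]; print(rect(q),np.nanmedian(q[:,2]))
```

```text
tops (441.35101318359375, -317.4012145996094, 42.98951721191406, 26.016231536865234, 10.31751823425293) 0.08935184504052363
handle (440.6820068359375, -317.5267333984375, 25.593616485595703, 24.62928009033203, 10.594648361206055) 0.08893680804632806 [261 177  31  32 778]
plinth (441.3229675292969, -317.3614196777344, 60.688682556152344, 60.08510971069336, 10.946307182312012) 0.025019917998615027
172 [107 108 108 132 180 181 184 184 183 184 183 173 133 111 109 107 107 107
 104 108 108 110 110] [26. 25. 25. 25. 93. 93. 93. 92. 94. 92. 93. 93. 93. 93. 93. 93. 94. 92.
 93. 26. 25. 26. 25.]
176 [107 108 109 111 155 157 159 158 157 158 159 159 162 146  96  98  96  99
  90  91 108 111 110] [25. 24. 26. 24. 91. 93. 94. 93. 93. 94. 93. 93. 91. 93. 93. 93. 93. 93.
 93. 25. 25. 24. 25.]
180 [106 108 108  72  51  51  50  51  50  52  49  51  50  49  43  41  43  42
  42  78 108 110 111] [24. 25. 25. 89. 89. 90. 89. 90. 88. 90. 89. 89. 89. 88. 89. 90. 89. 88.
 88. 88. 25. 25. 25.]
184 [107 108 109  71  51  51  50  50  50  50 158 157 136  50  49  50  49  41
  43  84 109 112 111] [25. 26. 25. 89. 88.
[... 1154 characters left out ...]
1. -1. 88. 88. 90. 89. 90. 90. 89. 89. 89. 89. 89. 90. 89. 88.
 88. -0. -1. -1. -0.]
212 [ 91  91  89  87  95  98 102 102 102 102  88  88  88  89  89  88  87  98
 117 143 145 148 152] [-0. -1. -1. -1. 88. 89. 87. 88. 88. 87. 86. 88. 87. 87. 88. 88. 86. 87.
 87. -1. -1. -1. -1.]
red (448.8941955566406, -229.24346923828125, 25.6948184967041, 25.3591365814209, 73.11161041259766) 0.08292528423989659 -0.2446072150948272
scene [230.9262 157.7216]
(440.145751953125, -312.845947265625, 43.66877365112305, 29.290084838867188, 8.973885536193848) 0.09015456345521966
side [294.2523 289.6016]
(437.1173095703125, -316.4931640625, 43.1174430847168, 29.554786682128906, 10.181772232055664) 0.08976251957217729
```

```bash
python3 -m handwheel '[[[0,0,0.01],[-0.93,-0.4,0],0.4],[[0,0,0],[0,0,5],0.4],[[0,0,0],[0,0,5],0.4],[[0,0,0],[0,0,4.4],0.4],[[0,0,0],[0,0,2],0.4],[[0,0,0],[0,0,2],0.4],[[0,0,0],[0,0,0],0.4],[[0,0,0],[0,0,0],0.4]]' 
python3 -m handwheel '[[[0,0,0],[0,0,0],1],[[0,0,0],[0,0,0],1],[[0,0,0],[0,0,0],1],[[0,0,0],[0,0,0],1],[[0,0,0],[0,0,0],1],[[0,0,0],[0,0,0],1],[[0,0,0],[0,0,0],1],[[0,0,0],[0,0,0],1]]' 60
```

```text
t: 4.68
eef_pos: [0.4417, -0.3184, 0.0677]
orientation: [[-0.983, -0.186, 0.002], [-0.186, 0.983, -0.002], [-0.002, -0.002, -1.0]]
ft_force: [-0.3, -0.5, 0.1]
grip_width: 0.604
finger_force: 0.0
t: 5.68
eef_pos: [0.4415, -0.3184, 0.0675]
orientation: [[-0.983, -0.186, 0.002], [-0.186, 0.983, -0.002], [-0.002, -0.002, -1.0]]
ft_force: [-0.6, 0.7, 5.3]
grip_width: 0.297
finger_force: 59.4
```

```bash
python3 -m handwheel '[[[0,0,0],[0,0,-0.5],1],[[0,0,0],[0,0,-1.5],1],[[0,0,0],[0,0,-4],1],[[0,0,0],[0,0,-5],1],[[0,0,0],[0,0,-5],1],[[0,0,0],[0,0,-2],1],[[0,0,0.147],[0,0,0],1],[[0,0,0.147],[0,0,0],1],[[0,0,0],[0,0,0],1]]' 
python3 -m handwheel '[[[0,0,0],[0.15,3,0],1],[[0,0,0],[0.27,5.3,0],1],[[0,0,0],[0.27,5.3,0],1],[[0,0,0],[0.27,5.3,0],1],[[0,0,0],[0.27,5.3,0],1],[[0,0,0],[0.27,5.3,0],1],[[0,0,0],[0.27,5.3,0],1],[[0,0,0],[0.27,5.3,0],1],[[0,0,0],[0.27,5.3,0],1],[[0,0,0],[0.27,5.3,0],1],[[0,0,0],[0.27,5.3,0],1],[[0,0,0],[0.22,4,0],1],[[0,0,0],[0.1,1.8,0],1],[[0,0,0],[0,0,0],1],[[0,0,0],[0,0,0],1]]' 
python3 look.py w4
```

```text
t: 6.8
eef_pos: [0.4408, -0.3178, 0.2466]
orientation: [[-0.994, 0.105, 0.0], [0.105, 0.994, -0.0], [-0.0, -0.0, -1.0]]
ft_force: [0.8, -0.6, -1.4]
grip_width: 0.295
finger_force: 59.0
t: 8.68
eef_pos: [0.4754, 0.2989, 0.2462]
orientation: [[-0.994, 0.107, 0.0], [0.107, 0.994, -0.001], [-0.0, -0.001, -1.0]]
ft_force: [-0.7, 0.1, -0.9]
grip_width: 0.298
finger_force: 59.3
```

View pics/w4.png

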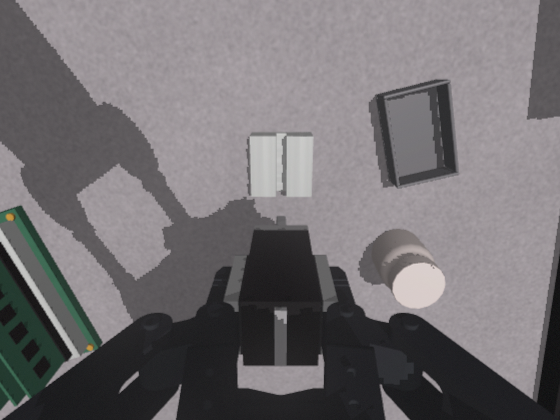

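The stylus is held straight: its rib and blade line up at column ~281. The rest is ahead at (281,165) with its slot vertical at columns 276–286.

Run:
```python
from h import *
im,d,c=load("w4"); W=cloud(c,d); z=W[...,2]; g=cv2.cvtColor(im,6)
s=slotfit(c,W,range(138,194),(262,300),.0255,.016); print(s)
a=np.radians(np.mean([o[0] for o in s])); n=np.array([-np.sin(a),np.cos(a)]); print("n mid",np.mean([np.dot(n,[o[1],o[2]]) for o in s]),np.degrees(a))
m=np.zeros(d.shape,bool); m[120:205,240:325]=1; k=m&(z>.018); print(rect(W[k]),np.nanmedian(z[k]))
tcp=env.state()["eef_pos"]; print("tcp n",n@tcp[:2]*1000, tcp)
for r in(218,222,226): print(r,g[r,272:292],(z[r,272:292]*1000).round())
h=(z>.2)&(g<60); h[:, :240]=0; h[:,322:]=0; h[:300]=0; h[366:]=0
q=W[h]; print("handle top",rect(q[q[:,2]>.262]),np.nanmedian(q[q[:,2]>.262][:,2]))
bl=m*0>1; bl[216:224,274:290]=1; q=W[bl&(z>.15)&(z<.23)]; print("blade",q.min(0),q.max(0),np.median(q,0), "n",np.median(q[:,:2]@n)*1000)
```

```text
[(np.float32(-6.3562083), np.float32(474.3168), np.float32(294.69968), 56), (np.float32(-5.8505206), np.float32(479.44443), np.float32(303.86536), 55)]
n mid 348.28925 -6.103364
(476.7445983886719, 298.97003173828125, 60.10777282714844, 60.103668212890625, 83.54356384277344) 0.025068054450839733
tcp n 347.64098271902344 [0.4755 0.2988 0.2463]
218 [140 152 152 145 117  88  96  97  97  98  98  99  98 116 145 149 147 146
 142 143] [ -1.  -2.  -2.  -3.  -0. 192. 190. 191. 192. 191. 192. 191. 191. 191.
  -1.  -1.  -0.  -0.  -1.  -0.]
222 [ 91  91 112 135 102  89  98  99 101 101 101 101 101 112 135 145 144 145
 150 152] [ -1.  -1.  -1.  -0.  -0. 197. 197. 196. 197. 197. 198. 198. 197.  nan
  -2.   0.  -2.  -2.  -0.  -1.]
226 [ 99  97  98  98  98  97 100  98  98  99  98  99  98  97  98  98  99  98
  98  98] [204. 205. 205. 205. 205. 205. 205. 204. 206. 204. 204. 206. 204. 204.
 205. 205. 204. 205. 206. 205.]
handle top (474.9982604980469, 298.6840515136719, 28.651742935180664, 27.459497451782227, 83.68186950683594) 0.26758671194963984
blade [0.4628 0.2976 0.188 ] [0.4641 0.3022 0.1991] [0.4634 0.3001 0.1942] n 347.72966074349773
```

```bash
python3 -m handwheel '[[[0,0,0],[-0.14,0.07,2],1],[[0,0,0],[0,0,5],1],[[0,0,0],[0,0,4],1],[[0,0,0],[0,0,2],1],[[0,0,0],[0,0,1],1],[[0,0,0],[0,0,1],1],[[0,0,0],[0,0,1],1],[[0,0,0],[0,0,0.5],1],[[0,0,0],[0,0,0.5],1],[[0,0,0],[0,0,0],1],[[0,0,0],[0,0,0],1]]'
```

```text
t: 10.1
eef_pos: [0.4769, 0.3007, 0.0763]
orientation: [[-0.994, 0.107, 0.001], [0.107, 0.994, 0.0], [-0.0, 0.0, -1.0]]
ft_force: [0.3, -0.1, -1.8]
grip_width: 0.297
finger_force: 59.3
```

```bash
python3 -m handwheel '[[[0,0,0],[0,-0.1,0],1],[[0,0,0],[0,0,0.3],1],[[0,0,0],[0,0,0.3],1],[[0,0,0],[0,0,0.2],1],[[0,0,0],[0,0,0],1],[[0,0,0],[0,0,0],1]]'
```

```text
t: 10.85
eef_pos: [0.4766, 0.2996, 0.0679]
orientation: [[-0.994, 0.107, -0.0], [0.107, 0.994, -0.0], [0.0, -0.0, -1.0]]
ft_force: [-0.0, 0.8, -1.4]
grip_width: 0.298
finger_force: 59.3
```

```bash
python3 -m handwheel '[[[0,0,0],[0,0,0.05],1],[[0,0,0],[0,0,0],1],[[0,0,0],[0,0,0],0.4],[[0,0,0],[0,0,0],0.4],[[0,0,0],[0,0,0],0.4],[[0,0,0],[0,0,0],0.4],[[0,0,0],[0,0,0],0.4],[[0,0,0],[0,0,-0.5],0.4],[[0,0,0],[0,0,-2],0.4],[[0,0,0],[0,0,-5],0.4],[[0,0,0],[0,0,-5],0.4],[[0,0,0],[0,0,-5],0.4],[[0,0,0],[0,0,0],0.4]]' 
python3 -m handwheel '[[[0,0,0.175],[0,0,0],0.4],[[0,0,0.175],[0,0,0],0.4],[[0,0,0.175],[0,0,0],0.4],[[0,0,0.175],[0,0,0],0.4],[[0,0,0.175],[0,0,0],0.4],[[0,0,0.175],[0,0,0],0.4],[[0,0,0.175],[0,0,0],0.4],[[0,0,0.175],[0,0,0],0.4],[[0,0,0.17],[0,0,0],0.4],[[0,0,0],[0,0,0],0.4],[[0,0,0],[0,0,0],0.4]]' 
python3 look.py w5
```

```text
t: 12.48
eef_pos: [0.478, 0.3004, 0.2504]
orientation: [[-0.994, 0.107, 0.01], [0.107, 0.994, 0.006], [-0.01, 0.007, -1.0]]
ft_force: [-0.3, -0.5, 0.5]
grip_width: 0.599
finger_force: 0.0
t: 13.85
eef_pos: [0.4765, 0.2995, 0.2425]
orientation: [[0.103, 0.995, -0.0], [0.995, -0.103, -0.0], [-0.0, -0.0, -1.0]]
ft_force: [-0.2, 0.7, -0.3]
grip_width: 0.601
finger_force: 0.0
```

View pics/w5.png

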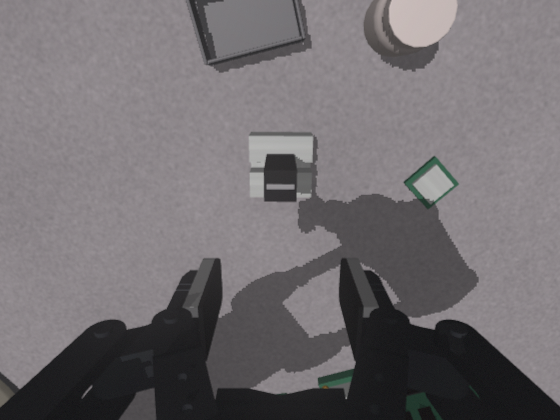

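The stylus stands upright in the rest, with its top at (280,185) and the rib now horizontal in the image. I'll measure it before gripping.

Run:
```python
from h import *
im,d,c=load("w5"); W=cloud(c,d); z=W[...,2]; g=cv2.cvtColor(im,6)
m=np.zeros(d.shape,bool); m[125:215,240:325]=1; k=m&(z>.07); print("top",rect(W[k&(z>.083)]),np.nanmedian(z[k]))
p=m&(z>.018)&(z<.032); print("plinth",rect(W[p]),np.nanmedian(z[p])); print(env.state()["eef_pos"])
```

```text
top (476.4030456542969, 299.21124267578125, 26.261751174926758, 25.66572380065918, 83.91561889648438) 0.0891145891598436
plinth (476.891845703125, 298.48870849609375, 60.53165054321289, 59.86908721923828, 83.90092468261719) 0.0250673929327008
[0.4765 0.2996 0.2425]
```

```bash
python3 -m handwheel '[[[0,0,0.003],[0,0,3],0.4],[[0,0,0],[0,0,5],0.4],[[0,0,0],[0,0,5],0.4],[[0,0,0],[0,0,2.6],0.4],[[0,0,0],[0,0,1],0.4],[[0,0,0],[0,0,1],0.4],[[0,0,0],[0,0,0],0.4],[[0,0,0],[0,0,0],0.4]]' 
python3 -m handwheel '[[[0,0,0],[0,0,0],1],[[0,0,0],[0,0,0],1],[[0,0,0],[0,0,0],1],[[0,0,0],[0,0,0],1],[[0,0,0],[0,0,0],1],[[0,0,0],[0,0,0],1],[[0,0,0],[0,0,0],1]]' 60
```

```text
t: 14.9
eef_pos: [0.4772, 0.3, 0.0679]
orientation: [[0.109, 0.994, 0.002], [0.994, -0.109, 0.001], [0.001, 0.002, -1.0]]
ft_force: [-0.1, 0.3, 1.3]
grip_width: 0.599
finger_force: 0.0
t: 15.78
eef_pos: [0.477, 0.2998, 0.0674]
orientation: [[0.109, 0.994, 0.001], [0.994, -0.109, 0.001], [0.001, 0.001, -1.0]]
ft_force: [-0.5, 1.0, 5.6]
grip_width: 0.294
finger_force: 59.3
```

```bash
python3 -m handwheel '[[[0,0,0],[0,0,-0.5],1],[[0,0,0],[0,0,-1.5],1],[[0,0,0],[0,0,-4],1],[[0,0,0],[0,0,-5],1],[[0,0,0],[0,0,-5],1],[[0,0,0],[0,0,-2],1],[[0,0,-0.16],[0,0,0],1],[[0,0,-0.161],[0,0,0],1],[[0,0,0],[-3,-0.1,0],1],[[0,0,0],[-5.5,-0.2,0],1],[[0,0,0],[-5.5,-0.2,0],1],[[0,0,0],[-5.5,-0.2,0],1],[[0,0,0],[-5.5,-0.2,0],1],[[0,0,0],[-5.5,-0.2,0],1],[[0,0,0],[-4,-0.2,0],1],[[0,0,0],[-1.6,0,0],1],[[0,0,0],[0,0,0],1],[[0,0,0],[0,0,0],1],[[0,0,0],[0,0,0],1]]' 
python3 look.py w6
python3 - <<'E'
from h import *
im,d,c=load("w6"); W=cloud(c,d); z=W[...,2]; s=env.state(); a=np.radians(12.2)
u=np.array([np.cos(a),np.sin(a)]); n=np.array([-u[1],u[0]]); t=s["eef_pos"][:2]*1000
print(s["eef_pos"],"u,n",u@t,n@t,"want 516.3 -168.8; yaw",np.degrees(np.arctan2(*s["orientation"][1::-1,1])))
b=(abs(W[...,0]-.6)<.15)&(abs(W[...,1]+.04)<.11)
print("cards",rect(W[b&(z>.08)&(z<.12)]),"plates",np.nanmedian(z[b&(z>.025)&(z<.04)]))
low=b&(z>.006)&(z<.016)&(abs(W[...,:2]@u*1000-504)<6)&(abs(W[...,:2]@n*1000+168.8)<12); q=W[low][:,:2]@n*1000; print("seam n",np.percentile(q,[2,50,98]),len(q))
E
```

```text
t: 18.15
eef_pos: [0.5398, -0.0547, 0.2467]
orientation: [[-0.212, 0.977, 0.0], [0.977, 0.212, 0.0], [0.0, 0.0, -1.0]]
ft_force: [-0.2, -0.9, -2.5]
grip_width: 0.297
finger_force: 59.0
[ 0.5398 -0.0548  0.2466] u,n 516.0007331247996 -167.65759269599417 want 516.3 -168.8; yaw 12.251477887698394
cards (609.573486328125, -43.223716735839844, 146.4354705810547, 129.7820587158203, 12.181068420410156) plates 0.03126083820598763
seam n [-174.0497 -172.4998 -169.4239] 66
```

View pics/w6.png

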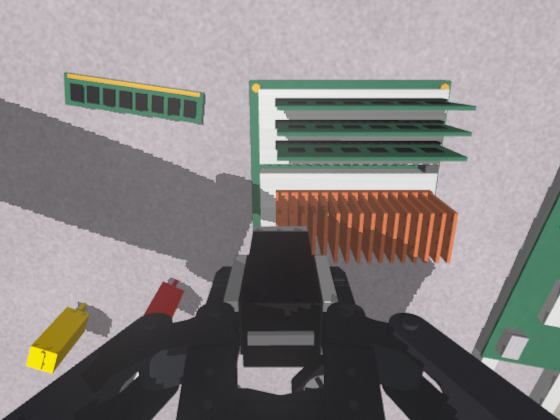

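The seam's open end shows as a dark line at (262–276, ~166), right of the board edge. The stylus is held straight, with its rib horizontal at (281,338). I'll check the seam's lateral position in this view.

Run:
```python
from h import *
im,d,c=load("w6"); W=cloud(c,d); z=W[...,2]; a=np.radians(12.2); u=np.array([np.cos(a),np.sin(a)]); n=np.array([-u[1],u[0]])
g=cv2.cvtColor(im,6)
for col in(263,266,269,272):
    print(col,g[158:180,col],(z[158:180,col]*1000).round())
    lo=np.where(z[155:185,col]<.028)[0]+155
    P=onplane(c,[(col,lo[0]-.5),(col,lo[-1]+.5)],.032)[:,:2]*1000; print(P@u,P@n)
```

```text
263 [228 227 226 227 227 217 158 120 120 121 128 137 138 138 141 184 228 230
 230 230 227 225] [31. 30. 30. 32. 31. 32. 11. 11. 10. 12. 12. 14. 18. 23. 27. 31. 32. 30.
 31. 32. 32. 32.]
[499.8005 499.6712] [-164.1976 -172.9713]
266 [228 228 225 227 228 214 145 122 121 120 125 138 137 137 145 191 228 229
 230 230 227 225] [31. 31. 31. 30. 31. 32. 10. 11. 10. 12. 12. 16. 18. 22. 26. 30. 31. 29.
 30. 32. 31. 32.]
[502.6381 502.5321] [-164.1968 -172.9705]
269 [228 227 226 226 227 215 138  97 122 121 128 138 137 137 145 191 228 229
 229 230 227 225] [32. 32. 32. 30. 31. 32. 31. 12. 12. 11. 10. 15. 19. 23. nan 31. 31. 30.
 31. 30. 31. 31.]
[505.4667 505.4023] [-165.1638 -171.9878]
272 [227 227 225 226 227 217 162 120 121 122 129 137 137 137 146 191 228 229
 230 230 227 225] [32. 31. 31. 31. 31. 31. 32. 11. 11. 10. 11. 15. 19. 23. 26. 30. 30. 31.
 31. 31. 31. 32.]
[508.307 508.254] [-165.163 -172.969]
```

```bash
python3 -m handwheel '[[[0,0,0],[-0.11,0.05,2],1],[[0,0,0],[0,0,4],1],[[0,0,0],[0,0,4],1],[[0,0,0],[0,0,2.3],1],[[0,0,0],[0,0,1.5],1],[[0,0,0],[0,0,1],1],[[0,0,0],[0,0,0.5],1],[[0,0,0],[0,0,0],1],[[0,0,0],[0,0,0],1],[[0,0,0],[0,0,0],1]]'
cat > un.py <<'E'
from h import *
s=env.state(); a=np.radians(12.2); u=np.array([np.cos(a),np.sin(a)]); n=np.array([-u[1],u[0]]); t=s["eef_pos"][:2]*1000
print("u,n",u@t,n@t,"want 516.3..642.3 -168.7; z",s["eef_pos"][2],"f(u,n,z)",u@s["ft_force"][:2],n@s["ft_force"][:2],s["ft_force"][2],"yaw",np.degrees(np.arctan2(*s["orientation"][1::-1,1])))
E
python3 un.py
```

```text
t: 19.45
eef_pos: [0.5409, -0.0571, 0.0942]
orientation: [[-0.21, 0.978, 0.001], [0.978, 0.21, -0.0], [-0.0, 0.001, -1.0]]
ft_force: [-0.5, 0.6, -1.3]
grip_width: 0.298
finger_force: 59.1
u,n 516.6186531534705 -170.11584518771295 want 516.3..642.3 -168.7; z 0.09421289345916342 f(u,n,z) -0.3456558259128477 0.687197755485497 -1.3086055739770277 yaw 12.146650303438882
```

```bash
python3 -m handwheel '[[[0,0,0],[0.13,0,0],1],[[0,0,0],[0,0,0],1],[[0,0,0],[0,0,0.4],1],[[0,0,0],[0,0,0.4],1],[[0,0,0],[0,0,0.4],1],[[0,0,0],[0,0,0.4],1],[[0,0,0],[0,0,0.3],1],[[0,0,0],[0,0,0],1],[[0,0,0],[0,0,0],1]]'; python3 un.py
```

```text
t: 20.58
eef_pos: [0.5403, -0.0558, 0.0746]
orientation: [[-0.21, 0.978, 0.0], [0.978, 0.21, -0.0], [-0.0, 0.0, -1.0]]
ft_force: [0.8, 0.5, -1.9]
grip_width: 0.297
finger_force: 59.1
u,n 516.3607013843307 -168.68320383342902 want 516.3..642.3 -168.7; z 0.07461708655320862 f(u,n,z) 0.8921560870624949 0.35697625517737935 -1.9383950401683805 yaw 12.147556793231688
```

```bash
python3 -m handwheel '[[[0,0,0],[0,0,0.08],1],[[0,0,0],[0,0,0.06],1],[[0,0,0],[0,0,0],1],[[0,0,0],[0,0,0],1]]'; python3 un.py
```

```text
t: 21.08
eef_pos: [0.5404, -0.0557, 0.0735]
orientation: [[-0.21, 0.978, 0.0], [0.978, 0.21, -0.0], [-0.0, 0.0, -1.0]]
ft_force: [-1.4, 0.3, 2.2]
grip_width: 0.297
finger_force: 59.3
u,n 516.3933694765466 -168.68346224015633 want 516.3..642.3 -168.7; z 0.07345881807106533 f(u,n,z) -1.2658158502120358 0.6071383064213527 2.21130326738173 yaw 12.148998130823724
```

```bash
python3 -m handwheel '[[[0,0,0],[0,0.2,0],1],[[0,0,0],[0,0.3,0],1],[[0,0,0],[0,0.3,0],1],[[0,0,0],[0,0.3,0],1],[[0,0,0],[0,0.3,0],1],[[0,0,0],[0,0.3,0],1],[[0,0,0],[0,0.3,0],1],[[0,0,0],[0,0.3,0],1],[[0,0,0],[0,0.3,0],1],[[0,0,0],[0,0.3,0],1],[[0,0,0],[0,0.2,0],1],[[0,0,0],[0,0,0],1]]'; python3 un.py
```

```text
t: 22.58
eef_pos: [0.571, -0.0493, 0.0735]
orientation: [[-0.21, 0.978, 0.001], [0.978, 0.21, -0.0], [-0.0, 0.0, -1.0]]
ft_force: [-2.4, -0.4, 5.0]
grip_width: 0.299
finger_force: 59.7
u,n 547.6680279123889 -168.80750934099126 want 516.3..642.3 -168.7; z 0.07346878681938723 f(u,n,z) -2.462022958619728 0.16483444117082255 5.038182804413358 yaw 12.148103253974563
```

```bash
python3 -m handwheel '[[[0,0,0],[0,0.3,0],1],[[0,0,0],[0,0.3,0],1],[[0,0,0],[0,0.3,0],1],[[0,0,0],[0,0.3,0],1],[[0,0,0],[0,0.3,0],1],[[0,0,0],[0,0.3,0],1],[[0,0,0],[0,0.3,0],1],[[0,0,0],[0,0.3,0],1],[[0,0,0],[0,0.3,0],1],[[0,0,0],[0,0.3,0],1],[[0,0,0],[0,0.3,0],1],[[0,0,0],[0,0.3,0],1],[[0,0,0],[0,0.3,0],1],[[0,0,0],[0,0.3,0],1],[[0,0,0],[0,0.3,0],1],[[0,0,0],[0,0.3,0],1],[[0,0,0],[0,0.3,0],1],[[0,0,0],[0,0.3,0],1],[[0,0,0],[0,0.3,0],1],[[0,0,0],[0,0,0],1]]'; python3 un.py
```

```text
t: 25.08
eef_pos: [0.6267, -0.0372, 0.0735]
orientation: [[-0.21, 0.978, 0.001], [0.978, 0.21, -0.0], [-0.0, 0.001, -1.0]]
ft_force: [-2.5, -0.6, 5.3]
grip_width: 0.297
finger_force: 59.9
u,n 604.7177260719805 -168.82256600723866 want 516.3..642.3 -168.7; z 0.0734565544408273 f(u,n,z) -2.584810936189432 -0.08786557093939865 5.349276654223836 yaw 12.148706108059276
```

37.6 mm remain. I'll go 34.5 mm more, then approach the stop by feel.

```bash
python3 -m handwheel '[[[0,0,0],[0,0.3,0],1],[[0,0,0],[0,0.3,0],1],[[0,0,0],[0,0.3,0],1],[[0,0,0],[0,0.3,0],1],[[0,0,0],[0,0.3,0],1],[[0,0,0],[0,0.3,0],1],[[0,0,0],[0,0.3,0],1],[[0,0,0],[0,0.3,0],1],[[0,0,0],[0,0.3,0],1],[[0,0,0],[0,0.3,0],1],[[0,0,0],[0,0.25,0],1],[[0,0,0],[0,0.2,0],1],[[0,0,0],[0,0,0],1]]'; python3 un.py
python3 -m handwheel '[[[0,0,0],[0,0.1,0],1],[[0,0,0],[0,0.1,0],1],[[0,0,0],[0,0,0],1]]'; python3 un.py
```

```text
t: 26.7
eef_pos: [0.6603, -0.03, 0.0735]
orientation: [[-0.21, 0.978, 0.0], [0.978, 0.21, -0.0], [-0.0, 0.0, -1.0]]
ft_force: [-2.7, -0.2, 5.5]
grip_width: 0.297
finger_force: 59.9
u,n 639.0984017288988 -168.8302476134544 want 516.3..642.3 -168.7; z 0.07345217168120113 f(u,n,z) -2.711485420090824 0.39735084541279886 5.486337272507763 yaw 12.145098324829986
t: 27.08
eef_pos: [0.6622, -0.0296, 0.0735]
orientation: [[-0.21, 0.978, 0.0], [0.978, 0.21, -0.0], [-0.0, 0.0, -1.0]]
ft_force: [-3.3, -0.1, 5.7]
grip_width: 0.297
finger_force: 59.9
u,n 640.9526083247495 -168.8722832272772 want 516.3..642.3 -168.7; z 0.0734643164475498 f(u,n,z) -3.2450743162673477 0.6334555030799274 5.652113312269351 yaw 12.140813944014068
```

```bash
python3 -m handwheel '[[[0,0,0],[0,0.05,0],1],[[0,0,0],[0,0.05,0],1],[[0,0,0],[0,0,0],1]]'; python3 un.py
python3 -m handwheel '[[[0,0,0],[0,0.05,0],1],[[0,0,0],[0,0,0],1]]'; python3 un.py
```

```text
t: 27.45
eef_pos: [0.6631, -0.0294, 0.0735]
orientation: [[-0.21, 0.978, 0.0], [0.978, 0.21, -0.0], [-0.0, 0.0, -1.0]]
ft_force: [-4.9, -0.7, 5.7]
grip_width: 0.296
finger_force: 59.9
u,n 641.8999732356472 -168.82752906914024 want 516.3..642.3 -168.7; z 0.0734829503294919 f(u,n,z) -4.938250178613663 0.3550688901703269 5.707438411581821 yaw 12.143840722838279
t: 27.7
eef_pos: [0.6636, -0.0293, 0.0735]
orientation: [[-0.21, 0.978, 0.0], [0.978, 0.21, -0.0], [-0.0, 0.0, -1.0]]
ft_force: [-3.8, -1.0, 5.4]
grip_width: 0.298
finger_force: 59.9
u,n 642.3874867963052 -168.8501905288554 want 516.3..642.3 -168.7; z 0.07348878209299184 f(u,n,z) -3.9277224542892815 -0.18887492694001837 5.378876070337606 yaw 12.143587936896687
```

```bash
python3 -m handwheel '[[[0,0,0],[0,0.05,0],1],[[0,0,0],[0,0,0],1]]'; python3 un.py
python3 -m handwheel '[[[0,0,0],[0,0.05,0],1],[[0,0,0],[0,0,0],1]]'; python3 un.py
```

```text
t: 27.95
eef_pos: [0.6637, -0.0293, 0.0735]
orientation: [[-0.21, 0.978, -0.001], [0.978, 0.21, -0.0], [-0.0, -0.001, -1.0]]
ft_force: [-6.5, -0.1, 7.1]
grip_width: 0.295
finger_force: 60.0
u,n 642.5400860316834 -168.85984590791023 want 516.3..642.3 -168.7; z 0.07349086990414816 f(u,n,z) -6.346557211220339 1.2501095125652728 7.07327721458824 yaw 12.137987727392312
t: 28.2
eef_pos: [0.6638, -0.0292, 0.0735]
orientation: [[-0.21, 0.978, -0.002], [0.978, 0.21, -0.0], [0.0, -0.002, -1.0]]
ft_force: [-7.0, -1.1, 8.2]
grip_width: 0.298
finger_force: 60.1
u,n 642.630816137885 -168.85002474793333 want 516.3..642.3 -168.7; z 0.07350691057093961 f(u,n,z) -7.071982341886735 0.4164890034884587 8.215629529815745 yaw 12.137519380388524
```

```bash
python3 -m handwheel '[[[0,0,0],[0,-0.03,0],1],[[0,0,0],[0,0,0],0.85],[[0,0,0],[0,0,0],0.7],[[0,0,0],[0,0,0],0.5],[[0,0,0],[0,0,0],0.5],[[0,0,0],[0,0,0],0.5],[[0,0,0],[0,0,0],0.5]]'; python3 un.py
python3 -m handwheel '[[[0,0,0],[0,0,-0.5],0.5],[[0,0,0],[0,0,-1],0.5],[[0,0,0],[0,0,-2],0.5],[[0,0,0],[0,0,-4],0.5],[[0,0,0],[0,0,-4],0.5],[[0,0,0],[0,0,-4],0.5],[[0,0,0],[0,0,-2],0.5],[[0,0,0],[0,0,0],0.5],[[0,0,0],[0,0,0],0.5]]'
python3 look.py w7
python3 - <<'E'
from h import *
im,d,c=load("w7"); W=cloud(c,d); z=W[...,2]; g=cv2.cvtColor(im,6); a=np.radians(12.2); u=np.array([np.cos(a),np.sin(a)]); n=np.array([-u[1],u[0]])
U=W[...,:2]@u*1000-581.3; N=W[...,:2]@n*1000+168.8
m=(abs(U-61)<25)&(abs(N)<17)&(z>.075)&(z<.12)
q=W[m]; print("stylus top z",np.nanpercentile(q[:,2],[5,50,95]),"own u",np.percentile(U[m],[1,99]),"n",np.percentile(N[m],[1,99]),rect(q))
E
```

```text
t: 29.08
eef_pos: [0.6642, -0.029, 0.0728]
orientation: [[-0.21, 0.978, -0.0], [0.978, 0.21, 0.0], [0.0, -0.0, -1.0]]
ft_force: [-0.7, 0.0, -0.0]
grip_width: 0.5
finger_force: 0.0
u,n 643.0336548347873 -168.70988654633538 want 516.3..642.3 -168.7; z 0.07282631438658685 f(u,n,z) -0.6425806992935834 0.1560734960792687 -0.023780653042437015 yaw 12.150346144375446
t: 30.2
eef_pos: [0.6639, -0.0291, 0.2475]
orientation: [[-0.21, 0.978, -0.001], [0.978, 0.21, 0.0], [0.0, -0.001, -1.0]]
ft_force: [-1.0, -0.0, -1.1]
grip_width: 0.505
finger_force: 0.0
stylus top z [0.0817 0.0951 0.0972] own u [48.5054 73.85  ] n [-13.414   12.2567] (663.6934814453125, -30.01557159423828, 25.876834869384766, 26.351240158081055, 11.978434562683105)
```

View pics/w7.png

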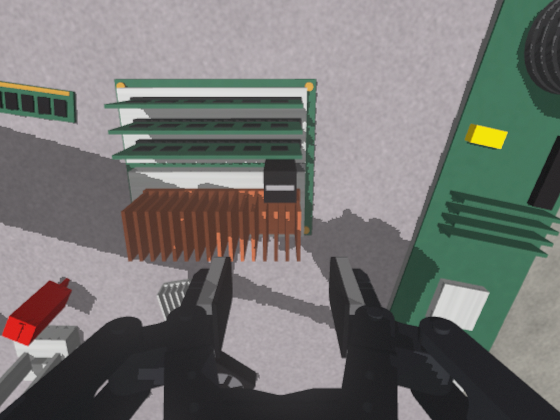

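The stylus stands upright in the far end of the seam, with its top at (280,180) and its rib along the seam. Its top is 96 mm above the table, so the blade is fully down, and its axis is at own x ≈ 61 mm, against the stop.

```bash
python3 -c "
from cell import env
print(env.job_done())"
```

```text
the job is handed in; nothing more can be done
None
```

The job is handed in: the stylus was stood in the rest and re-gripped across its other faces, then guided along the seam at about 2.4 cm/s, and it now stands released against the stop with its blade fully down, at about 30 s of the 72 s allowed.

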